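Sort the seized clamp from the free one

ROBOT

A 6-joint arm with a two-finger parallel gripper is mounted at the origin on a cart in front of the work surface, level with it; the furniture and walls round the work are solid. World frame = base frame: x ahead of the robot, y to its left, z up, the work surface at z = 0. Lengths are in m, angles in rad, forces in N, time in s.
With the tool pointing down it reaches from about 0.3 to 1 m from the base axis. Payload 5.1 kg.
Tool frame: the origin (TCP) lies at the very end of the fingers, on their centre line; the grasp point (between the pads) lies 19 mm behind it; z points along the fingers, y is the direction in which the jaws open and shut (so a half turn about z gives the same grasp; the last joint's range is limited). The gripper opens to 95 mm and grips with 3 to 60 N. Pads are 20 mm wide; open, the fingers measure 119 mm over their backs; the gripper's body (75 mm by 180 mm) begins 59 mm behind the grasp point.
Start: joints at [1.088, 0.124, 1.65, -0, 1.367, -0.083], TCP at [0.253, 0.599, 0.215] pointing down, gripper open.
Joint ranges: [-2.61, 2.61], [-1.02, 2.33], [0.03, 2.71], [-1.35, 4.49], [0.32, 2.68], [-2.91, 2.91]. Speed limits (rad/s): [2.57, 2.57, 3.14, 3.14, 3.14, 3.14].

INTERFACE

Orientations are given as [roll, pitch, yaw] about the fixed x, y, z axes, in that order (R = Rz(yaw) Ry(pitch) Rx(roll)).
In Python, from bench import env gives the robot as it stands.
- The arm moves only by the shell command python3 -m crank 'ROWS' [OPENING] [FORCE]. ROWS is JSON, a list of rows, each an object of numbers: "x", "y", "z": the shift along the tool's x, y, z in units of 25 mm (1.0 is 25 mm); "spin": the turn about the tool's z in units of 5 degrees (1.0 is 5 degrees). A call has 1 to 8 rows; each row shifts and turns the commanded pose from where the row before left it, along the tool's axes as they then stand; what a row does not reach is not made up. A row lasts 1/10 s, in which the tool goes at most 50 mm and 8.59 degrees, less where a joint would pass 70% of its speed; a pose out of reach is approached as far as the arm can. A call is refused whole if a number of a shift passes 1 or a number of a turn 1, either way. A call with a gripper value outside its range is refused whole. OPENING is the opening, from 0 (shut) to 1 (fully open), set as the call begins (- or left out, the last holds). The fingers move at their own pace and stop on an object; FORCE is the grip in N (left out, the last holds). Time passes only in rows, so rows that do not move let the fingers close. It gives the time, the measured TCP pose, the force and the opening at its end, in the units of the state.
- env.state(): the state, without advancing time (a new reading comes with each control period).
- env.capture(name): name is "side" or "top" or "wrist"; returns the picture (400x640x3 uint8, red, green, blue); there is no depth.
- env.camera_params(name): a dict with "intrinsics" (3x3 intrinsics, pixels), "pose" (4x4, takes a point from camera to world coordinates). Camera axes: x right, y down, z forward; pixel columns grow to the right and rows downward; lengths in m; the calibration is good to about 2 mm. A picture is of the moment at which its call begins: read the wrist's pose just before it. camera_params takes no time and is no camera call; for the wrist camera it gives the pose at the moment of the call.
- env.job_done(): hands the job in, once; it reports no verdict.
Trained networks look in the newest picture that a camera, given by its name, has taken for a name from the list of things; names that differ only in an ending like _2 or _b are one class to them, and where a whole thing is asked for, a point or a joint stands for the part that bears it (a point fixed in the world has none). Each returns a list of dicts, best first, with "p" (0 to 1); they miss things now and then, are a little off and sometimes report something else, mostly with a low value. They report only what shows in the picture. A call takes as long as a camera call. They do not tell look-alikes from the thing itself.
- env.find_in(camera, label): "location" ([row, column] in pixels, amid what is visible of it).
- env.outline_of(camera, label): "region" (400x640 bool, what is visible of it) and "location" ([row, column] in pixels, amid what is visible of it).
The state is a dict: "time": time; "joint_positions": joint angles; "qd": joint speeds; "joint_torque": joint torques, N m; "eef_pos": TCP position; "tcp_rot": TCP orientation; "wrist_force": force on the tool from outside, world axes, zero at the start; "moment": the same for the moment, N m; "grip_width": finger opening in m.
Only numpy, scipy, OpenCV 4.12 (cv2) and the standard library are available. Lean on these libraries where they do the work, as an engineer would, in place of code of your own. Each camera call takes 0.05 s, during which the arm holds its last target.

TASK

Two look-alike hand clamps lie open on the bench: one has a seized hinge, the other moves freely, and only squeezing their finger grips together shows which is which. Lay the seized clamp flat on the floor of the deep grey plastic repair bin, and the free one, squeezed shut, flat on the floor of the low aluminium stock tray.

Things in the scene. Friction and masses are not known exactly. Their poses are not given: they have to be found in the camera images.
- clamp_a: Scissors-type clamp lying flat: two crossed steel plates on a pivot screw, twin of clamp_b. Origin: underside of the pivot; +x along its middle line to the narrow jaws (tips 53 mm away), z up. Two upright white finger posts (dark rings), 14 mm thick, 26 mm tall down to the bench, at x = -55, y = +19 and -19 mm while open. The frame is the +y post's plate, so it turns as the clamp closes. Screw top 15 mm high; about 90 g.
- clamp_b: Scissors-type clamp lying flat: two crossed steel plates on a pivot screw, twin of clamp_a. Origin: underside of the pivot; +x along its middle line to the narrow jaws (tips 53 mm away), z up. Two upright white finger posts (dark rings), 14 mm thick, 26 mm tall down to the bench, at x = -55, y = +19 and -19 mm while open. The frame is the +y post's plate, so it turns as the clamp closes. Screw top 15 mm high; about 90 g.
- clamp_a_arm (a joint): Hinge of clamp_a, rad: 0 at the start (posts open, 52 mm over their outsides), growing as the posts are squeezed together. Free hinge: a few N close it to 0.36 (posts 31 mm over the outsides) and it stays where left. Seized hinge: stays near 0 (under 0.03; 50 to 52 mm). clamp_a can be lifted by its squeezed posts.
- clamp_b_arm (a joint): Hinge of clamp_b, rad: 0 at the start (posts open, 52 mm over their outsides), growing as the posts are squeezed together. Free hinge: a few N close it to 0.36 (posts 31 mm over the outsides) and it stays where left. Seized hinge: stays near 0 (under 0.03; 50 to 52 mm). clamp_b can be lifted by its squeezed posts.
- repair_bin: Repair bin: deep square open box of grey plastic, 180 x 180 mm outside (186 mm over the lip), 40 mm high, walls 4 mm, inner floor 4 mm above the bench, fixed. Origin: centre of its underside; x and y along its sides, z up.
- stock_tray: Stock tray: low folded aluminium tray with a dark green floor, 145 mm (its x) by 210 mm (its y), rim 16 mm high and 2 mm thick, floor 2 mm above the bench, fixed, standing with its long side (y) roughly along the robot's x. Origin: centre of its underside; z up.
Mind the look-alikes: they are no part of the job. Leave any blue look-alike of the clamp_b alone.

How it is judged:
At the end, for the whole second after the job is handed in: Seized clamp flat (within 8 deg) and still on the bin's floor, pivot within 75 mm of its centre along each side; free clamp likewise on the tray's floor, pivot within 62 mm across and 95 mm along, grips squeezed shut (hinge above 0.22 rad). Pivot undersides at most 15 (bin) and 13 mm (tray) up (((x of clamp_a in the frame of repair_bin between -0.075 and 0.075 m and y of clamp_a in the frame of repair_bin between -0.075 and 0.075 m and z of clamp_a in the frame of repair_bin between -0.002 and 0.015 m and angle between each of clamp_a, clamp_b's own z axis and vertical below 0.15 rad and linear speed of each of clamp_a, clamp_b below 0.02 m/s and x of clamp_b in the frame of stock_tray between -0.062 and 0.062 m and y of clamp_b in the frame of stock_tray between -0.095 and 0.095 m and z of clamp_b in the frame of stock_tray between -0.002 and 0.013 m and value of joint clamp_b_arm above 0.22 rad and value of joint clamp_a_arm below 0.05 rad) or (x of clamp_b in the frame of repair_bin between -0.075 and 0.075 m and y of clamp_b in the frame of repair_bin between -0.075 and 0.075 m and z of clamp_b in the frame of repair_bin between -0.002 and 0.015 m and angle between each of clamp_b, clamp_a's own z axis and vertical below 0.15 rad and linear speed of each of clamp_b, clamp_a below 0.02 m/s and x of clamp_a in the frame of stock_tray between -0.062 and 0.062 m and y of clamp_a in the frame of stock_tray between -0.095 and 0.095 m and z of clamp_a in the frame of stock_tray between -0.002 and 0.013 m and value of joint clamp_a_arm above 0.22 rad and value of joint clamp_b_arm below 0.05 rad))); the robot touches nothing.
It also fails if it takes over 72 s, if anything falls off the work surface, if the arm or the gripper's body presses on something with over 40 N, if the wrist force passes 120 N, or if a joint passes its speed limit or range.

## Working session

There is one attempt and no reset: what is moved stays moved. The work goes in short steps, Python scripts to look and compute and a shell command to move; the robot and the scene stay as the last step left them, time stands still between calls to the robot, and variables do not carry over. Pictures are saved under pics/ and viewed, and the job is handed in when it is done.

```bash
mkdir -p pics; ls; python3 - <<'E'
from bench import env
import cv2,numpy as np
s=env.state(); print({k:np.round(v,3).tolist() for k,v in s.items()})
for c in ["top","side","wrist"]:
    p=env.camera_params(c); print(c,np.round(p["intrinsics"],1).tolist(),np.round(p["pose"],3).tolist())
    cv2.imwrite(f"pics/{c}0.png",env.capture(c)[:,:,::-1])
    for l in (["clamp_a","repair_bin","stock_tray"]):
        for d in env.find_in(c,l): print(c,l,np.round(d["location"],1),round(d["p"],2))
E
```

```text
pics
{'time': 0.0, 'joint_positions': [1.088, 0.124, 1.652, -0.0, 1.367, -0.083], 'qd': [-0.0, 0.001, 0.0, 0.001, -0.0, 0.002], 'joint_torque': [0.0, -41.76, -35.993, 0.077, 0.049, -0.0], 'eef_pos': [0.253, 0.598, 0.213], 'tcp_rot': [-3.14, -0.0, 2.742], 'wrist_force': [0.047, -0.513, 0.115], 'moment': [-0.024, 0.014, 0.0], 'grip_width': 0.095}
top [[397.0, 0.0, 313.6], [0.0, 397.0, 195.4], [0.0, 0.0, 1.0]] [[-0.023, -0.987, 0.161, 0.281], [-1.0, 0.025, 0.008, 0.126], [-0.012, -0.16, -0.987, 1.21], [0.0, 0.0, 0.0, 1.0]]
top clamp_a [192.1 298.4] 0.78
top clamp_a [240.7 166.5] 0.71
top clamp_a [181.3 386.6] 0.7
top repair_bin [193.7 465.3] 0.77
top stock_tray [196.5 231.3] 0.9
side [[454.4, 0.0, 324.2], [0.0, 454.4, 203.6], [0.0, 0.0, 1.0]] [[0.991, -0.096, 0.089, 0.352], [-0.131, -0.675, 0.726, -0.843], [-0.009, -0.731, -0.682, 0.95], [0.0, 0.0, 0.0, 1.0]]
side clamp_a [263.8 349.6] 0.79
side clamp_a [199.  331.5] 0.62
side clamp_a [128.2 280.9] 0.62
side repair_bin [350.4 353.7] 0.88
side stock_tray [159.5 319.3] 0.68
wrist [[318.3, 0.0, 323.5], [0.0, 318.3, 205.4], [0.0, 0.0, 1.0]] [[0.39, 0.883, 0.26, 0.18], [0.921, -0.374, -0.11, 0.628], [-0.0, 0.282, -0.959, 0.385], [0.0, 0.0, 0.0, 1.0]]
wrist stock_tray [347.3 242.7] 0.82
```

View pics/top0.png

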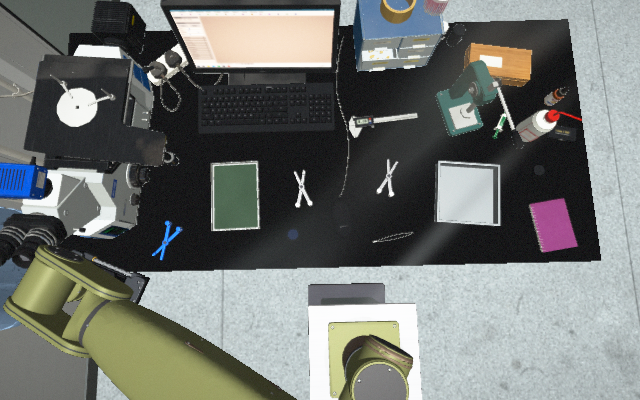

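View pics/side0.png

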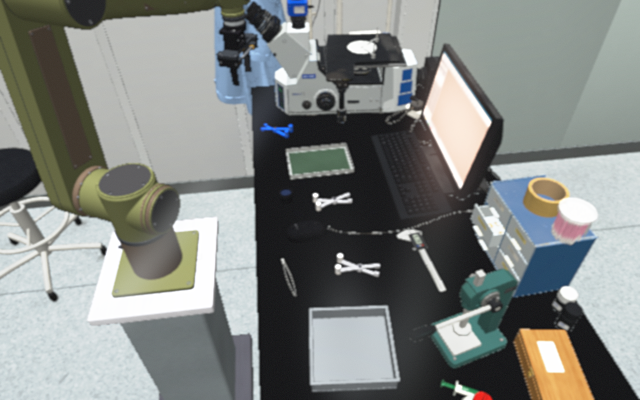

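Top view: tray (green) near (235,196), bin (468,193), white clamps (302,188) and (387,177), blue look-alike (167,240), which I'll leave alone.

```bash
cat > h.py <<'E'
from bench import env
import cv2,numpy as np
def ray(cam,uv,z,P=None):
    p=P or env.camera_params(cam); K=np.array(p["intrinsics"]);T=np.array(p["pose"])
    d=T[:3,:3]@np.linalg.solve(K,[uv[0],uv[1],1.]); o=T[:3,3]
    return o+d*(z-o[2])/d[2]
def proj(cam,X,P=None):
    p=P or env.camera_params(cam); K=np.array(p["intrinsics"]);T=np.array(p["pose"])
    c=K@(T[:3,:3].T@(np.array(X)-T[:3,3])); return c[:2]/c[2]
E
python3 - <<'E'
from h import *
for c,boxes in (("top",[(280,160,330,215),(365,150,415,205)]),("side",[(300,180,365,220),(325,245,390,285)])):
    im=cv2.imread(f"pics/{c}0.png")
    v=[cv2.resize(im[b:d,a:c2],(390,390*(d-b)//(c2-a)),interpolation=cv2.INTER_CUBIC) for a,b,c2,d in boxes]
    cv2.imwrite(f"pics/{c}_z.png",np.hstack(v))
    for n in ["clamp_a","stock_tray","repair_bin"]:
      for r in env.outline_of(c,n):
        m=r["region"].astype(np.uint8); pts=cv2.findNonZero(m)
        zz={"clamp_a":.012,"stock_tray":.016,"repair_bin":.04}[n]
        q=cv2.boxPoints(cv2.minAreaRect(pts)); mu=pts.reshape(-1,2).mean(0)
        print(c,n,round(r["p"],2),mu.round(1),"c",ray(c,mu,zz)[:2].round(3),[ray(c,k,zz)[:2].round(3).tolist() for k in q])
E
```

```text
top clamp_a 0.76 [301.  191.3] c [0.49  0.173] [[0.525, 0.185], [0.524, 0.148], [0.447, 0.15], [0.448, 0.186]]
top clamp_a 0.75 [387.3 179.2] c [ 0.521 -0.092] [[0.477, -0.053], [0.588, -0.079], [0.577, -0.131], [0.466, -0.105]]
top clamp_a 0.54 [166.8 239.1] c [0.354 0.581] [[0.312, 0.631], [0.411, 0.584], [0.385, 0.533], [0.287, 0.58]]
top stock_tray 0.96 [234.5 196. ] c [0.48  0.376] [[0.589, 0.456], [0.588, 0.305], [0.376, 0.3], [0.376, 0.447]]
top repair_bin 0.58 [467.  193.1] c [ 0.467 -0.321] [[0.378, -0.215], [0.569, -0.234], [0.558, -0.43], [0.369, -0.406]]
side clamp_a 0.93 [354.2 266.5] c [ 0.521 -0.097] [[0.469, -0.111], [0.482, -0.046], [0.594, -0.07], [0.577, -0.133]]
side clamp_a 0.61 [329.9 200.8] c [0.494 0.165] [[0.446, 0.197], [0.555, 0.22], [0.555, 0.154], [0.449, 0.133]]
side clamp_a 0.58 [278.8 129.7] c [0.362 0.574] [[0.294, 0.543], [0.298, 0.622], [0.413, 0.597], [0.405, 0.519]]
side stock_tray 0.96 [319.1 160.6] c [0.485 0.363] [[0.38, 0.447], [0.607, 0.451], [0.588, 0.285], [0.378, 0.284]]
side repair_bin 0.61 [352.  348.7] c [ 0.47  -0.344] [[0.388, -0.225], [0.594, -0.247], [0.549, -0.444], [0.372, -0.425]]
```

View pics/top_z.png

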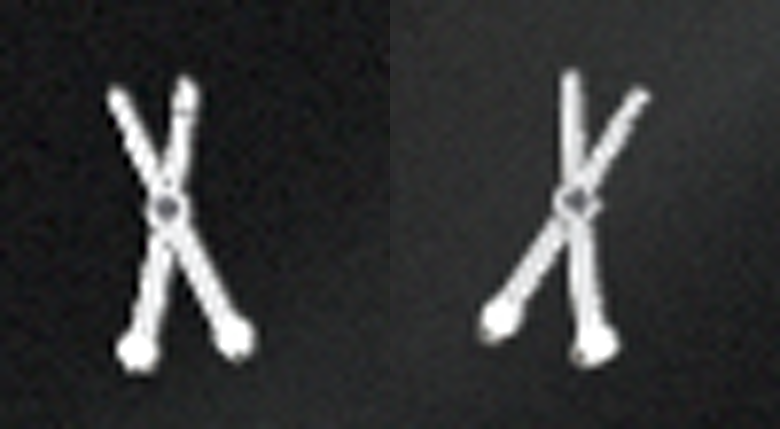

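View pics/side_z.png

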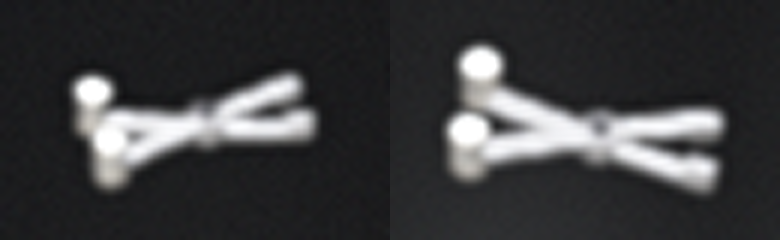

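```bash
python3 - <<'E'
from h import *
for n,pv,a,b,sa,sb,spv in (("L",(301.3,186.7),(297.6,204.2),(309.9,202.9),(315.3,194.8),(318.3,203),(334.3,200)),("R",(388.7,175.6),(378.8,191),(391.7,193.8),(340,255.5),(338,266.7),(360,266))):
    p=ray("top",pv,.015);A=ray("top",a,.026);B=ray("top",b,.026);m=(A+B)/2
    print(n,p[:2].round(3),A[:2].round(3),B[:2].round(3),"sep",np.linalg.norm(A-B).round(3),"mid",m[:2].round(3),"len",np.linalg.norm((p-m)[:2]).round(3),"yaw",np.degrees(np.arctan2(*(p-m)[1::-1])).round(1),"yaw sep", np.degrees(np.arctan2(*(A-B)[1::-1])).round(1))
    print("  side",ray("side",sa,.026)[:2].round(3),ray("side",sb,.026)[:2].round(3),ray("side",spv,.015)[:2].round(3))
s=env.state();print(s["time"],np.degrees(s["tcp_rot"]))
E
```

```text
L [0.503 0.172] [0.448 0.184] [0.451 0.147] sep 0.037 mid [0.45  0.165] len 0.054 yaw 7.3 yaw sep 94.7
  side [0.451 0.183] [0.456 0.146] [0.507 0.164]
R [ 0.531 -0.096] [ 0.482 -0.062] [ 0.473 -0.1  ] sep 0.04 mid [ 0.478 -0.081] len 0.056 yaw -15.8 yaw sep 76.0
  side [ 0.488 -0.066] [ 0.477 -0.102] [ 0.536 -0.099]
0.9 [ 1.79996084e+02 -4.57803704e-04  1.57093207e+02]
```

```bash
R='{"x":-0.88,"y":-0.8}'; python3 -m crank '[{"x":-0.88,"y":-0.8},{"x":-0.88,"y":-0.8},{"x":-0.88,"y":-0.8},{"x":-0.88,"y":-0.8},{"x":-0.88,"y":-0.8},{"x":-0.88,"y":-0.8},{"x":-0.88,"y":-0.8},{"x":-0.88,"y":-0.8}]' 1 20
python3 -m crank '[{"x":-0.88,"y":-0.8},{"x":-0.88,"y":-0.8},{"x":-0.88,"y":-0.8},{"x":-0.88,"y":-0.8},{"x":-0.88,"y":-0.8},{"x":-0.88,"y":-0.8},{"x":-0.88,"y":-0.8},{"x":-0.88,"y":-0.8}]'
python3 -m crank '[{"spin":-0.97},{"spin":-0.97},{"spin":-0.97},{"spin":-0.97,"z":0.5},{"spin":-0.97,"z":0.5},{"spin":-0.97,"z":0.5},{"z":0.5}]'
cat >> h.py <<'E'
def st():
    s=env.state(); print("t",round(s["time"],2),"tcp",np.round(s["eef_pos"],4),"rpy",np.degrees(s["tcp_rot"]).round(1),"F",np.round(s["wrist_force"],1),"w",round(s["grip_width"],4)); return s
def plan(gx,gy,gz=None,yaw=None):
    s=env.state(); p=s["eef_pos"]; y=s["tcp_rot"][2]; d=np.array([gx,gy])-p[:2]
    x=d@[np.cos(y),np.sin(y)]; t=d@[np.sin(y),-np.cos(y)]
    print("units x %.2f y %.2f"%(x/.025,t/.025), "z %.2f"%((p[2]-gz)/.025) if gz is not None else "", "spin %.2f"%(-((yaw-np.degrees(y)+180)%360-180)/5) if yaw is not None else "")
E
python3 - <<'E'
from h import *
st(); P=env.camera_params("wrist"); im=env.capture("wrist"); cv2.imwrite("pics/w1.png",im[:,:,::-1])
import pickle; pickle.dump(P,open("w1.pkl","wb"))
E
```

```text
t 0.9 tcp [0.2531 0.5987 0.2147] rpy [180.   -0.  157.1] F [-0.7  0.4  0.3] w 0.0953validation failed for argument at $[0]...
validation failed for argument at $[0]...
validation failed for argument at $[0]...
```

View pics/w1.png

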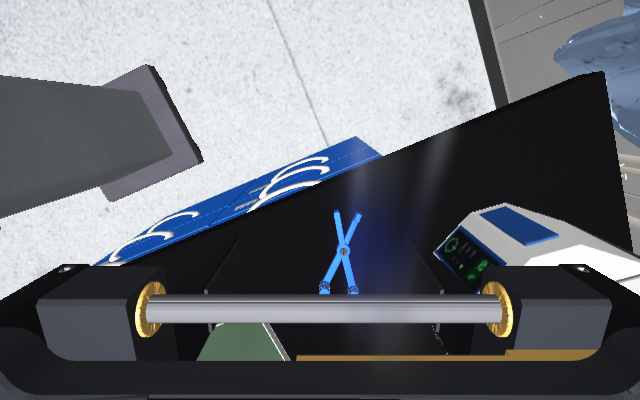

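The moves were refused, so the arm is still at the start and the wrist camera shows the blue clamp. Each row probably needs all four keys.

```bash
python3 -m crank '[{"x":-0.88,"y":-0.8,"z":0,"spin":0},{"x":-0.88,"y":-0.8,"z":0,"spin":0}]' 1 20
```

```text
time: 1.15
eef_pos: [0.2779, 0.5444, 0.2145]
tcp_rot: [-3.141, 0.0, 2.743]
wrist_force: [0.4, -0.0, -0.3]
grip_width: 0.0951
```

```bash
python3 -m crank '[{"x":-0.88,"y":-0.8,"z":0,"spin":0},{"x":-0.88,"y":-0.8,"z":0,"spin":0},{"x":-0.88,"y":-0.8,"z":0,"spin":0},{"x":-0.88,"y":-0.8,"z":0,"spin":0},{"x":-0.88,"y":-0.8,"z":0,"spin":0},{"x":-0.88,"y":-0.8,"z":0,"spin":0},{"x":-0.88,"y":-0.8,"z":0,"spin":0}]' && python3 -m crank '[{"x":-0.88,"y":-0.8,"z":0,"spin":0},{"x":-0.88,"y":-0.8,"z":0,"spin":0},{"x":-0.88,"y":-0.8,"z":0,"spin":0},{"x":-0.88,"y":-0.8,"z":0,"spin":0},{"x":-0.88,"y":-0.8,"z":0,"spin":0},{"x":-0.88,"y":-0.8,"z":0,"spin":0},{"x":-0.88,"y":-0.8,"z":0,"spin":0}]' &&
python3 -m crank '[{"x":0,"y":0,"z":0,"spin":-0.97},{"x":0,"y":0,"z":0,"spin":-0.97},{"x":0,"y":0,"z":0,"spin":-0.97},{"x":0,"y":0,"z":0.5,"spin":-0.97},{"x":0,"y":0,"z":0.5,"spin":-0.97},{"x":0,"y":0,"z":0.5,"spin":-0.97},{"x":0,"y":0,"z":0.5,"spin":0},{"x":0,"y":0,"z":0,"spin":0}]'
python3 - <<'E'
from h import *
st(); P=env.camera_params("wrist"); im=env.capture("wrist"); cv2.imwrite("pics/w2.png",im[:,:,::-1])
import pickle; pickle.dump(P,open("w2.pkl","wb"))
E
```

```text
time: 1.85
eef_pos: [0.3657, 0.3548, 0.2148]
tcp_rot: [3.141, 0.0, 2.742]
wrist_force: [1.6, -0.6, 0.5]
grip_width: 0.095
time: 2.55
eef_pos: [0.4531, 0.1658, 0.2149]
tcp_rot: [3.141, 0.0, 2.742]
wrist_force: [0.4, -0.1, 0.2]
grip_width: 0.0953
time: 3.35
eef_pos: [0.4514, 0.1666, 0.1625]
tcp_rot: [-3.141, -0.004, -3.035]
wrist_force: [-0.8, -0.4, 0.6]
grip_width: 0.0952
t 3.35 tcp [0.4514 0.1666 0.1625] rpy [-180.    -0.2 -173.9] F [-0.8 -0.4  0.6] w 0.0952
```

View pics/w2.png

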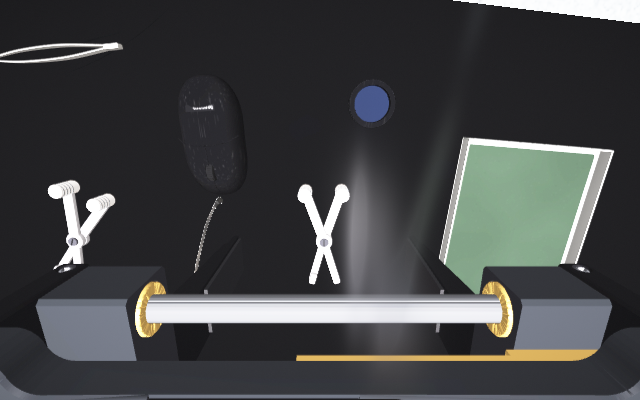

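```bash
python3 - <<'E'
from h import *
A,B,p=[ray("wrist",u,z)[:2] for u,z in (((306,193),.026),((342,191),.026),((323.5,242),.015))]
m=(A+B)/2; print(A,B,p,m,np.linalg.norm(A-B),np.linalg.norm(m-p),np.degrees(np.arctan2(*(p-m)[::-1])),np.degrees(np.arctan2(*(B-A)[::-1])))
plan(*m,.004,186)
E
```

```text
[0.45190922 0.14765332] [0.44606026 0.18317327] [0.50715456 0.17110708] [0.44898474 0.16541329] 0.035998289518970494 0.05844781818937326 5.590425883709312 99.35080879700176
units x 0.13 y -0.04 z 6.39 spin 0.02
```

```bash
python3 -m crank '[{"x":0.06,"y":-0.04,"z":0.9,"spin":0},{"x":0,"y":0,"z":0.9,"spin":0},{"x":0,"y":0,"z":0.9,"spin":0},{"x":0,"y":0,"z":0.9,"spin":0},{"x":0,"y":0,"z":0.9,"spin":0},{"x":0,"y":0,"z":0.9,"spin":0},{"x":0,"y":0,"z":0.6,"spin":0},{"x":0,"y":0,"z":0.25,"spin":0}]' 1 15 && python3 -m crank '[{"x":0,"y":0,"z":0,"spin":0},{"x":0,"y":0,"z":0,"spin":0},{"x":0,"y":0,"z":0,"spin":0},{"x":0,"y":0,"z":0,"spin":0},{"x":0,"y":0,"z":0,"spin":0},{"x":0,"y":0,"z":0,"spin":0},{"x":0,"y":0,"z":0,"spin":0},{"x":0,"y":0,"z":0,"spin":0}]' 0.25 15
```

```text
time: 4.2
eef_pos: [0.4509, 0.1657, 0.0075]
tcp_rot: [-3.141, -0.002, -3.034]
wrist_force: [-0.7, -0.4, -0.4]
grip_width: 0.0953
time: 5.0
eef_pos: [0.4514, 0.1658, 0.0087]
tcp_rot: [3.141, 0.0, -3.034]
wrist_force: [-0.8, 0.7, 2.0]
grip_width: 0.0366
```

```bash
python3 -m crank '[{"x":0,"y":0,"z":0,"spin":0},{"x":0,"y":0,"z":0,"spin":0},{"x":0,"y":0,"z":0,"spin":0},{"x":0,"y":0,"z":0,"spin":0}]' 0.2 30
python3 - <<'E'
from h import *
im=env.capture("wrist"); cv2.imwrite("pics/w3.png",im[:,:,::-1])
E
```

```text
time: 5.4
eef_pos: [0.4515, 0.1659, 0.0087]
tcp_rot: [3.141, 0.0, -3.034]
wrist_force: [-1.9, 0.0, 5.3]
grip_width: 0.0297
```

View pics/w3.png

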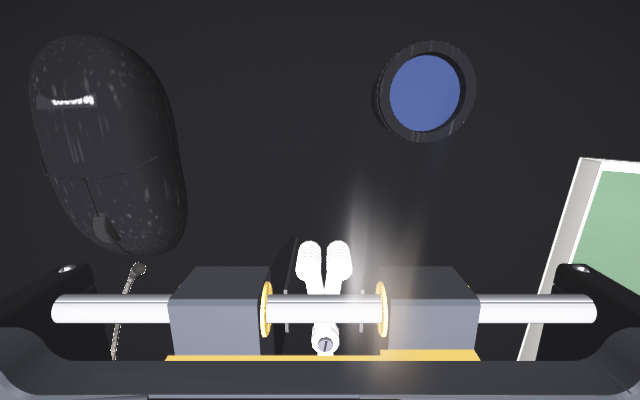

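L closes to about 30 mm, so it is the free one. I'll lift it and check the hold.

```bash
python3 -m crank '[{"x":0,"y":0,"z":-0.2,"spin":0},{"x":0,"y":0,"z":-0.4,"spin":0},{"x":0,"y":0,"z":-0.5,"spin":0},{"x":0,"y":0,"z":-0.6,"spin":0},{"x":0,"y":0,"z":-0.6,"spin":0},{"x":0,"y":0,"z":-0.4,"spin":0},{"x":0,"y":0,"z":0,"spin":0}]' 0.2 35
python3 - <<'E'
from h import *
st()
im=env.capture("wrist"); cv2.imwrite("pics/w4.png",im[:,:,::-1])
im=env.capture("side"); cv2.imwrite("pics/s4.png",cv2.resize(im[100:250,250:410,::-1],None,fx=4,fy=4))
im=env.capture("top"); cv2.imwrite("pics/t4.png",cv2.resize(im[130:280,180:380,::-1],None,fx=4,fy=4))
plan(0.43,0.376)
E
```

```text
time: 6.15
eef_pos: [0.4529, 0.1661, 0.0783]
tcp_rot: [3.141, 0.004, -3.033]
wrist_force: [0.8, -0.0, -1.1]
grip_width: 0.0295
t 6.15 tcp [0.4529 0.1661 0.0783] rpy [ 180.     0.2 -173.8] F [ 0.8 -0.  -1.1] w 0.0295
units x -0.08 y 8.45
```

View pics/w4.png

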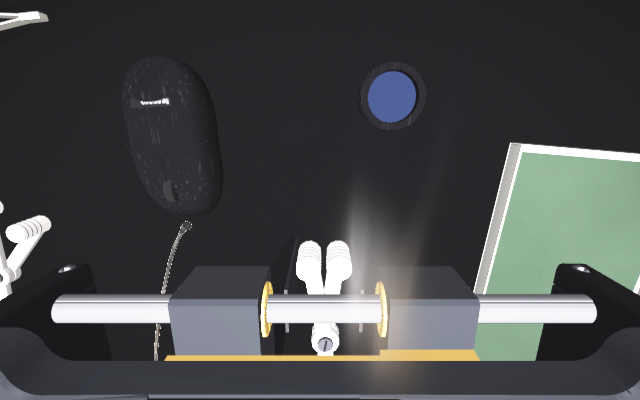

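View pics/s4.png

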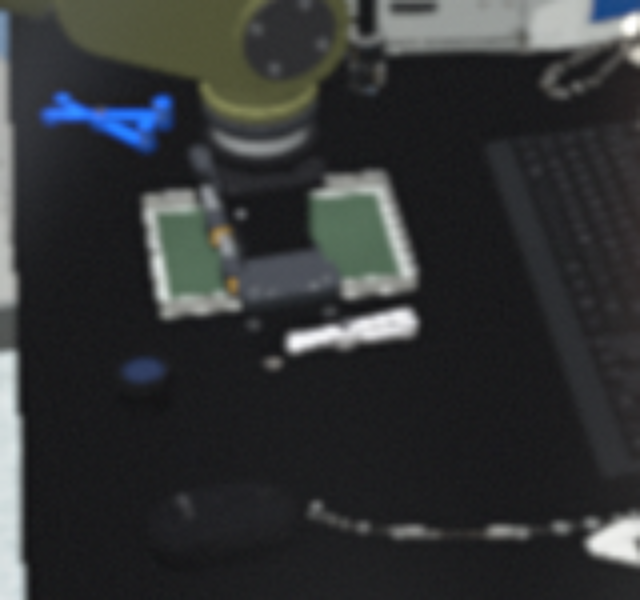

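Held level with the grip at 29.5 mm. Next it goes to the tray.

```bash
python3 -m crank '[{"x":0.03,"y":0.7,"z":0,"spin":0},{"x":0.03,"y":1,"z":0,"spin":0},{"x":0.03,"y":1,"z":0,"spin":0},{"x":0.03,"y":1,"z":0,"spin":0},{"x":0.03,"y":1,"z":0,"spin":0},{"x":0.03,"y":1,"z":0,"spin":0},{"x":0.03,"y":1,"z":0,"spin":0},{"x":0.02,"y":1,"z":0,"spin":0}]' && python3 -m crank '[{"x":0,"y":0.5,"z":0,"spin":0},{"x":0,"y":0,"z":0.1,"spin":0},{"x":0,"y":0,"z":0.2,"spin":0},{"x":0,"y":0,"z":0.2,"spin":0}]' 
python3 - <<'E'
from h import *
st();plan(0.425,0.37,0.012)
im=env.capture("wrist"); cv2.imwrite("pics/w5.png",im[:,:,::-1])
im=env.capture("side"); cv2.imwrite("pics/s5.png",cv2.resize(im[80:230,230:390,::-1],None,fx=4,fy=4))
E
```

```text
time: 7.1
eef_pos: [0.4239, 0.3571, 0.0745]
tcp_rot: [-3.14, -0.002, -3.033]
wrist_force: [0.5, 0.4, -0.1]
grip_width: 0.0298
time: 7.5
eef_pos: [0.4234, 0.3679, 0.0625]
tcp_rot: [-3.141, -0.001, -3.034]
wrist_force: [0.1, 1.0, -0.6]
grip_width: 0.0299
t 7.5 tcp [0.4234 0.3679 0.0625] rpy [-180.    -0.  -173.9] F [ 0.1  1.  -0.6] w 0.0299
units x -0.07 y 0.08 z 2.02
```

View pics/w5.png

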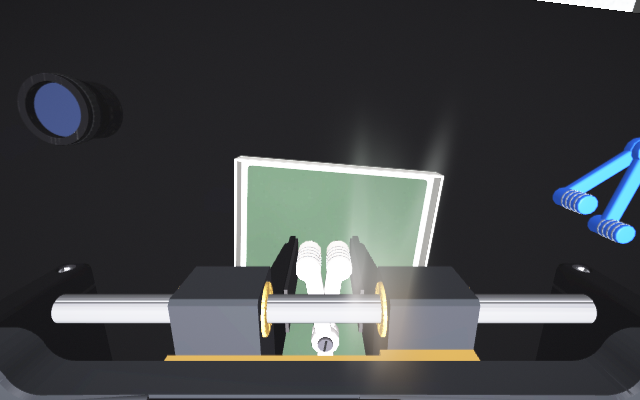

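View pics/s5.png

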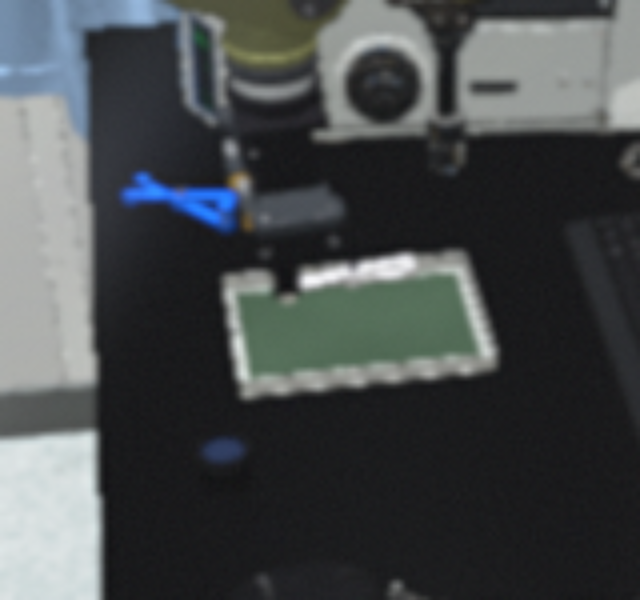

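```bash
python3 -m crank '[{"x":-0.05,"y":0.08,"z":0.4,"spin":0},{"x":0,"y":0,"z":0.5,"spin":0},{"x":0,"y":0,"z":0.5,"spin":0},{"x":0,"y":0,"z":0.35,"spin":0},{"x":0,"y":0,"z":0.15,"spin":0},{"x":0,"y":0,"z":0.1,"spin":0},{"x":0,"y":0,"z":0,"spin":0},{"x":0,"y":0,"z":0,"spin":0}]'
```

```text
time: 8.4
eef_pos: [0.4248, 0.3714, 0.0139]
tcp_rot: [3.141, 0.001, -3.033]
wrist_force: [0.3, -0.3, -1.4]
grip_width: 0.03
```

```bash
python3 -m crank '[{"x":0,"y":0,"z":0.1,"spin":0},{"x":0,"y":0,"z":0,"spin":0},{"x":0,"y":0,"z":0,"spin":0}]' && python3 -m crank '[{"x":0,"y":0,"z":0,"spin":0},{"x":0,"y":0,"z":0,"spin":0},{"x":0,"y":0,"z":0,"spin":0},{"x":0,"y":0,"z":0,"spin":0},{"x":0,"y":0,"z":0,"spin":0}]' 0.5 20
```

```text
time: 8.7
eef_pos: [0.4246, 0.3711, 0.0111]
tcp_rot: [3.141, 0.0, -3.034]
wrist_force: [-0.3, -0.6, -2.0]
grip_width: 0.0296
time: 9.2
eef_pos: [0.4246, 0.3711, 0.011]
tcp_rot: [3.142, 0.0, -3.034]
wrist_force: [-0.1, -0.5, -0.1]
grip_width: 0.0473
```

Opened; now up and over to R (posts' middle about (0.480, -0.082), axis yaw about -14°).

```bash
python3 -m crank '[{"x":0,"y":0,"z":-0.4,"spin":0},{"x":0,"y":0,"z":-0.8,"spin":0},{"x":0,"y":0,"z":-1,"spin":0},{"x":0,"y":0,"z":-1,"spin":0},{"x":0,"y":0,"z":-1,"spin":0},{"x":0,"y":0,"z":-0.8,"spin":0},{"x":0,"y":0,"z":-0.5,"spin":0}]' && python3 - <<'E'
from h import *
st();plan(0.48,-0.082,yaw=166)
im=env.capture("wrist"); cv2.imwrite("pics/w6.png",im[:,:,::-1])
E
```

```text
time: 9.9
eef_pos: [0.4254, 0.3717, 0.1514]
tcp_rot: [3.14, 0.003, -3.034]
wrist_force: [-0.1, 0.9, 0.2]
grip_width: 0.0474
t 9.9 tcp [0.4254 0.3717 0.1514] rpy [ 179.9    0.2 -173.8] F [-0.1  0.9  0.2] w 0.0474
units x -0.22 y -18.28  spin 4.04
```

View pics/w6.png

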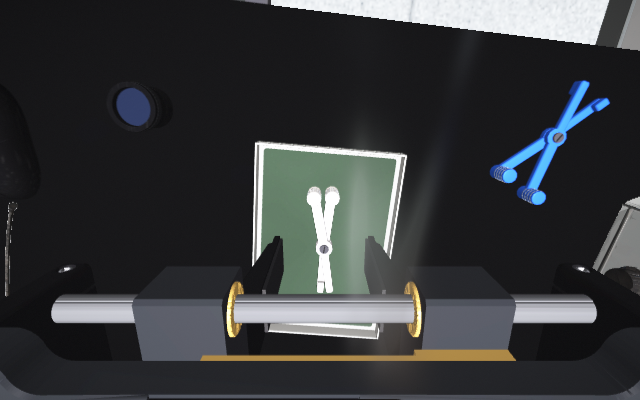

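The free clamp lies shut and flat within the tray (pivot at (324,249)). On to R.

```bash
python3 -m crank '[{"x":-0.01,"y":-0.6,"z":0,"spin":0},{"x":-0.01,"y":-1,"z":0,"spin":0},{"x":-0.01,"y":-1,"z":0,"spin":0},{"x":-0.01,"y":-1,"z":0,"spin":0},{"x":-0.01,"y":-1,"z":0,"spin":0},{"x":-0.01,"y":-1,"z":0,"spin":0},{"x":-0.01,"y":-1,"z":0,"spin":0},{"x":-0.01,"y":-1,"z":0,"spin":0}]' 1 20 && python3 -m crank '[{"x":-0.01,"y":-1,"z":0,"spin":0},{"x":-0.01,"y":-1,"z":0,"spin":0},{"x":-0.01,"y":-1,"z":0,"spin":0},{"x":-0.01,"y":-1,"z":0,"spin":0},{"x":-0.01,"y":-1,"z":0,"spin":0},{"x":-0.01,"y":-1,"z":0,"spin":0},{"x":-0.01,"y":-1,"z":0,"spin":0},{"x":-0.01,"y":-1,"z":0,"spin":0}]' && python3 -m crank '[{"x":-0.01,"y":-1,"z":0,"spin":0},{"x":-0.01,"y":-1,"z":0,"spin":0},{"x":-0.01,"y":-0.7,"z":0,"spin":0.5},{"x":0,"y":0,"z":0,"spin":1},{"x":0,"y":0,"z":0,"spin":1},{"x":0,"y":0,"z":0,"spin":1},{"x":0,"y":0,"z":0,"spin":0.5},{"x":0,"y":0,"z":0,"spin":0}]' && python3 - <<'E'
from h import *
st();plan(0.48,-0.082,yaw=166)
P=env.camera_params("wrist");im=env.capture("wrist"); cv2.imwrite("pics/w7.png",im[:,:,::-1])
E
```

```text
time: 10.75
eef_pos: [0.4457, 0.1802, 0.1464]
tcp_rot: [-3.141, -0.003, -3.034]
wrist_force: [-0.7, -0.4, -1.0]
grip_width: 0.0946
time: 11.55
eef_pos: [0.4689, -0.0178, 0.1465]
tcp_rot: [3.141, -0.003, -3.034]
wrist_force: [-0.7, -0.8, -0.1]
grip_width: 0.0953
time: 12.35
eef_pos: [0.477, -0.0835, 0.1465]
tcp_rot: [-3.141, -0.003, 2.9]
wrist_force: [-1.2, -0.9, 0.0]
grip_width: 0.0949
t 12.35 tcp [ 0.477  -0.0835  0.1465] rpy [-180.    -0.2  166.2] F [-1.2 -0.9  0. ] w 0.0949
units x -0.10 y 0.09  spin 0.03
```

View pics/w7.png

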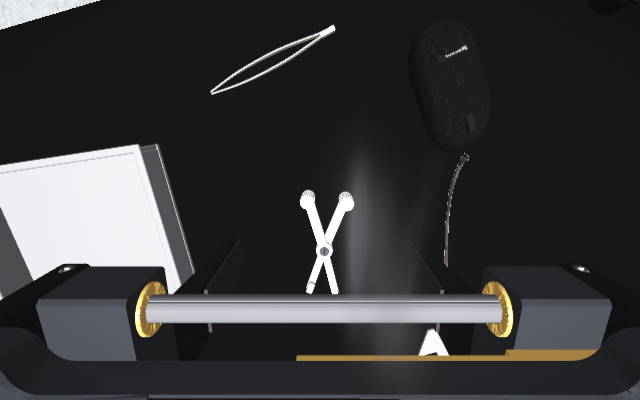

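```bash
python3 - <<'E'
from h import *
A,B,p=[ray("wrist",u,z)[:2] for u,z in (((308,199),.026),((346.5,201),.026),((324,251),.015))]
m=(A+B)/2; print(A,B,p,m,np.linalg.norm(A-B),np.linalg.norm(m-p),np.degrees(np.arctan2(*(p-m)[::-1])),np.degrees(np.arctan2(*(B-A)[::-1])))
plan(*m,.007,166)
E
```

```text
[ 0.47321742 -0.09911696] [ 0.48387049 -0.06404193] [ 0.53382465 -0.0983369 ] [ 0.47854396 -0.08157944] 0.03665713743268054 0.0577647565866325 -16.863840141802683 73.10528026752938
units x -0.03 y 0.09 z 5.59 spin 0.04
```

```bash
python3 -m crank '[{"x":-0.04,"y":0.08,"z":0.6,"spin":0.5},{"x":0,"y":0,"z":0.9,"spin":0},{"x":0,"y":0,"z":0.9,"spin":0},{"x":0,"y":0,"z":0.9,"spin":0},{"x":0,"y":0,"z":0.9,"spin":0},{"x":0,"y":0,"z":0.8,"spin":0},{"x":0,"y":0,"z":0.5,"spin":0},{"x":0,"y":0,"z":0,"spin":0}]' 1 15 && python3 -m crank '[{"x":0,"y":0,"z":0,"spin":0},{"x":0,"y":0,"z":0,"spin":0},{"x":0,"y":0,"z":0,"spin":0},{"x":0,"y":0,"z":0,"spin":0},{"x":0,"y":0,"z":0,"spin":0},{"x":0,"y":0,"z":0,"spin":0},{"x":0,"y":0,"z":0,"spin":0},{"x":0,"y":0,"z":0,"spin":0}]' 0.3 15 && python3 -m crank '[{"x":0,"y":0,"z":0,"spin":0},{"x":0,"y":0,"z":0,"spin":0},{"x":0,"y":0,"z":0,"spin":0},{"x":0,"y":0,"z":0,"spin":0}]' 0.3 30
```

```text
time: 13.2
eef_pos: [0.4779, -0.0811, 0.0086]
tcp_rot: [-3.141, -0.005, 2.857]
wrist_force: [1.0, 0.3, -0.2]
grip_width: 0.0948
time: 14.0
eef_pos: [0.4801, -0.0815, 0.0111]
tcp_rot: [3.142, 0.0, 2.857]
wrist_force: [-0.6, -0.6, 3.1]
grip_width: 0.0508
time: 14.4
eef_pos: [0.4802, -0.0815, 0.0111]
tcp_rot: [3.141, 0.0, 2.857]
wrist_force: [-1.0, 1.4, 4.5]
grip_width: 0.0499
```

R stops at 50 mm under 30 N, so it is seized. Lifting.

```bash
python3 -m crank '[{"x":0,"y":0,"z":-0.2,"spin":0},{"x":0,"y":0,"z":-0.5,"spin":0},{"x":0,"y":0,"z":-0.7,"spin":0},{"x":0,"y":0,"z":-0.8,"spin":0},{"x":0,"y":0,"z":-0.8,"spin":0},{"x":0,"y":0,"z":-0.7,"spin":0},{"x":0,"y":0,"z":-0.3,"spin":0}]' 0.3 40
python3 - <<'E'
from h import *
st()
im=env.capture("wrist"); cv2.imwrite("pics/w8.png",im[:,:,::-1])
im=env.capture("top"); cv2.imwrite("pics/t8.png",im[100:280,150:530,::-1].repeat(2,0).repeat(2,1))
plan(0.424,-0.308)
E
```

```text
time: 15.1
eef_pos: [0.4813, -0.0819, 0.1136]
tcp_rot: [-3.142, 0.004, 2.857]
wrist_force: [-0.1, 0.4, -1.3]
grip_width: 0.0493
t 15.1 tcp [ 0.4813 -0.0819  0.1136] rpy [-180.     0.2  163.7] F [-0.1  0.4 -1.3] w 0.0493
units x -0.35 y -9.32
```

View pics/w8.png

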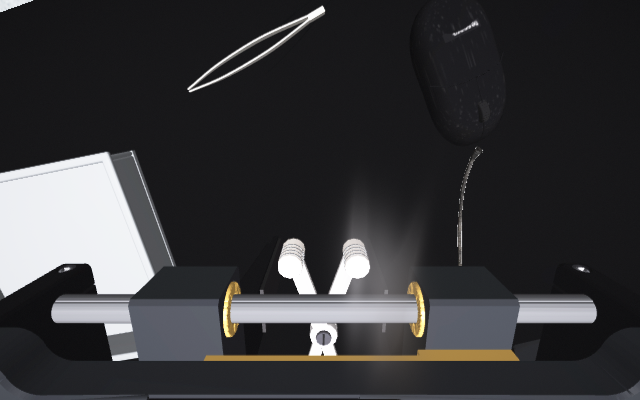

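View pics/t8.png

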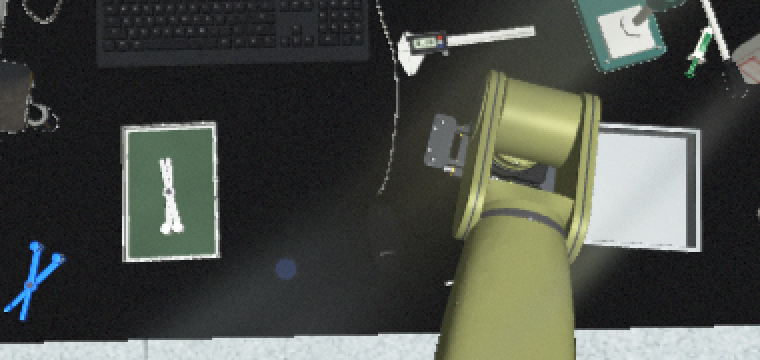

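Clamp is held level; the tray view still shows the free one well inside. On to the bin.

```bash
python3 -m crank '[{"x":-0.03,"y":-0.5,"z":0,"spin":0},{"x":-0.04,"y":-1,"z":0,"spin":0},{"x":-0.04,"y":-1,"z":0,"spin":0},{"x":-0.04,"y":-1,"z":0,"spin":0},{"x":-0.04,"y":-1,"z":0,"spin":0},{"x":-0.04,"y":-1,"z":0,"spin":0},{"x":-0.04,"y":-1,"z":0,"spin":0},{"x":-0.04,"y":-1,"z":0,"spin":0}]' && python3 -m crank '[{"x":-0.04,"y":-1,"z":0,"spin":0},{"x":0,"y":-0.8,"z":0,"spin":0},{"x":0,"y":0,"z":0,"spin":0},{"x":0,"y":0,"z":0,"spin":0}]' 
python3 - <<'E'
from h import *
st();plan(0.424,-0.308,0.0155)
im=env.capture("wrist"); cv2.imwrite("pics/w9.png",im[:,:,::-1])
im=env.capture("side"); cv2.imwrite("pics/s9.png",im[220:400,260:460,::-1].repeat(3,0).repeat(3,1))
E
```

```text
time: 16.0
eef_pos: [0.4332, -0.2648, 0.1093]
tcp_rot: [3.141, -0.003, 2.857]
wrist_force: [1.2, 0.6, -1.5]
grip_width: 0.0494
time: 16.4
eef_pos: [0.4221, -0.307, 0.1096]
tcp_rot: [3.14, -0.002, 2.856]
wrist_force: [-0.4, -0.7, -0.9]
grip_width: 0.0492
t 16.4 tcp [ 0.4221 -0.307   0.1096] rpy [ 1.799e+02 -1.000e-01  1.636e+02] F [-0.4 -0.7 -0.9] w 0.0492
units x -0.08 y -0.02 z 3.76
```

View pics/w9.png

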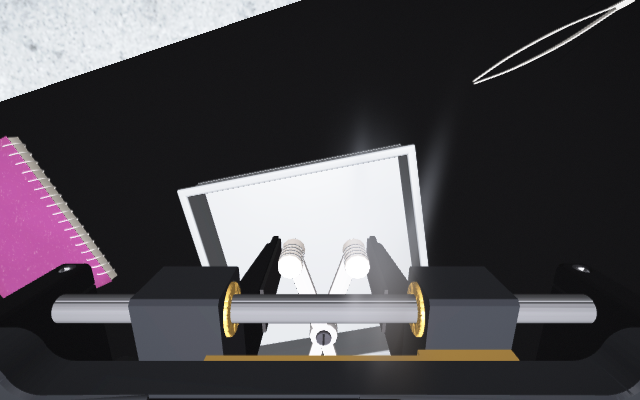

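View pics/s9.png

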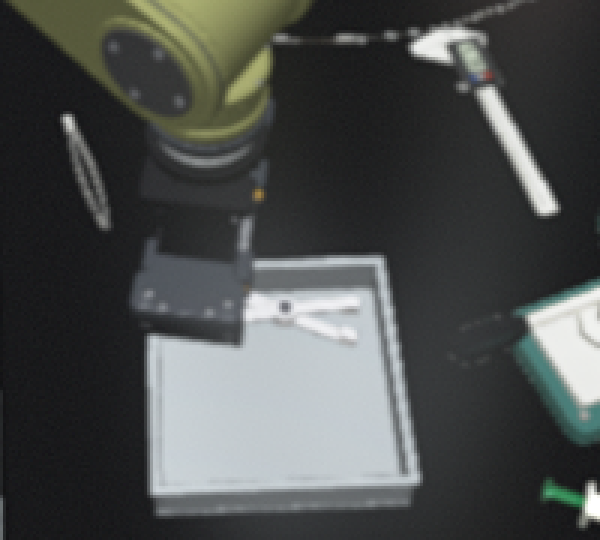

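```bash
python3 - <<'E'
from h import *
A,B,C=[ray("wrist",u,.04)[:2] for u in ((179,191),(414,146),(428,265))]
print(A,B,C,np.linalg.norm(A-B))
e=(B-A)/np.linalg.norm(B-A); n=np.array([e[1],-e[0]]); print("centre",(A+B)/2+.093*n, e,n)
E
```

```text
[ 0.37136708 -0.40991632] [ 0.38882957 -0.22722222] [ 0.48855483 -0.23607799] 0.18352676301838716
centre [ 0.47267638 -0.32741818] [0.09514961 0.99546298] [ 0.99546298 -0.09514961]
```

```bash
python3 -m crank '[{"x":0,"y":-0.1,"z":0.4,"spin":0},{"x":0,"y":0,"z":0.7,"spin":0},{"x":0,"y":0,"z":0.8,"spin":0},{"x":0,"y":0,"z":0.8,"spin":0},{"x":0,"y":0,"z":0.6,"spin":0},{"x":0,"y":0,"z":0.3,"spin":0},{"x":0,"y":0,"z":0.1,"spin":0},{"x":0,"y":0,"z":0,"spin":0}]' && python3 -m crank '[{"x":0,"y":0,"z":0,"spin":0}]'
```

```text
time: 17.3
eef_pos: [0.4226, -0.3096, 0.0185]
tcp_rot: [-3.141, 0.0, 2.857]
wrist_force: [-0.3, 0.1, -1.6]
grip_width: 0.0494
time: 17.4
eef_pos: [0.4231, -0.3101, 0.0193]
tcp_rot: [-3.141, 0.002, 2.857]
wrist_force: [-0.6, 0.1, -1.0]
grip_width: 0.0494
```

```bash
python3 -m crank '[{"x":0,"y":0,"z":0.1,"spin":0},{"x":0,"y":0,"z":0.06,"spin":0},{"x":0,"y":0,"z":0,"spin":0},{"x":0,"y":0,"z":0,"spin":0}]' && python3 -m crank '[{"x":0,"y":0,"z":0,"spin":0},{"x":0,"y":0,"z":0,"spin":0},{"x":0,"y":0,"z":0,"spin":0},{"x":0,"y":0,"z":0,"spin":0},{"x":0,"y":0,"z":0,"spin":0}]' 0.68 20
```

```text
time: 17.8
eef_pos: [0.4229, -0.31, 0.0151]
tcp_rot: [-3.141, 0.001, 2.857]
wrist_force: [-0.4, 0.8, 4.0]
grip_width: 0.0494
time: 18.3
eef_pos: [0.4223, -0.3094, 0.0142]
tcp_rot: [3.141, -0.0, 2.857]
wrist_force: [0.2, 0.6, -0.9]
grip_width: 0.0645
```

```bash
python3 -m crank '[{"x":0,"y":0,"z":-0.4,"spin":0},{"x":0,"y":0,"z":-0.8,"spin":0},{"x":0,"y":0,"z":-1,"spin":0},{"x":0,"y":0,"z":-1,"spin":0},{"x":0,"y":0,"z":-1,"spin":0},{"x":0,"y":0,"z":-1,"spin":0},{"x":0,"y":0,"z":-0.8,"spin":0},{"x":0,"y":0,"z":0,"spin":0}]' && python3 - <<'E'
from h import *
st()
im=env.capture("wrist"); cv2.imwrite("pics/w10.png",im[:,:,::-1])
im=env.capture("side"); cv2.imwrite("pics/s10.png",im[110:400,240:440,::-1].repeat(2,0).repeat(2,1))
im=env.capture("top"); cv2.imwrite("pics/t10.png",cv2.resize(im[150:240,200:270,::-1],None,fx=6,fy=6))
E
```

```text
time: 19.1
eef_pos: [0.4242, -0.3111, 0.1689]
tcp_rot: [-3.138, 0.007, 2.857]
wrist_force: [0.2, -0.2, 0.4]
grip_width: 0.0645
t 19.1 tcp [ 0.4242 -0.3111  0.1689] rpy [-179.8    0.4  163.7] F [ 0.2 -0.2  0.4] w 0.0645
```

View pics/w10.png

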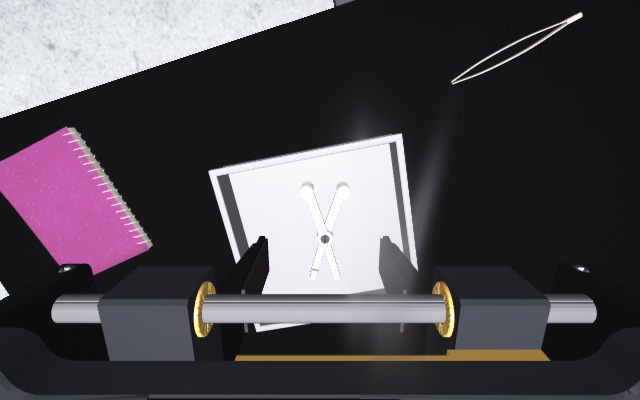

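View pics/s10.png

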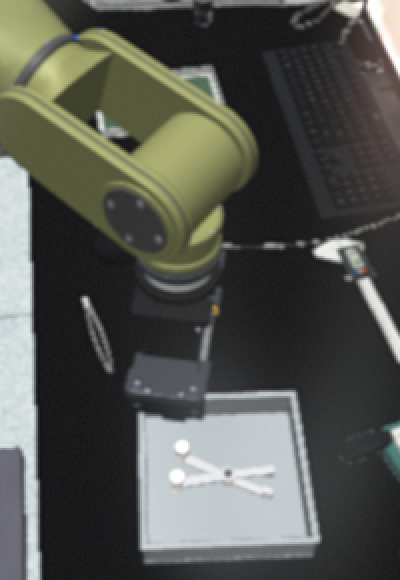

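View pics/t10.png

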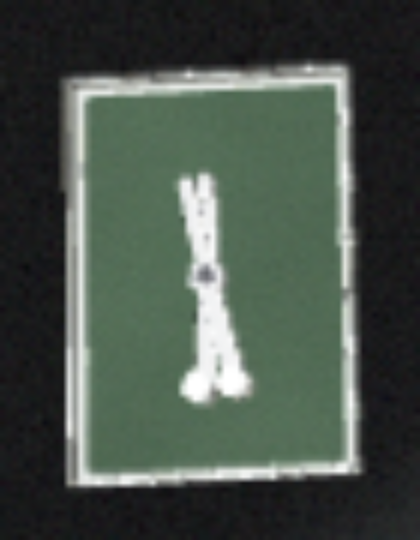

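Both look right: the seized clamp is open in the middle of the bin (wrist pivot (325,239)), and the free clamp is shut in the tray with its posts about 19 mm apart.

```bash
python3 - <<'E'
from h import *
print(ray("wrist",(325,239),.019)[:2],ray("top",(200+206/6,150+273/6),.017)[:2]); st(); print(env.job_done())
E
```

```text
[ 0.47077024 -0.32311427] [0.48099444 0.37694401]
t 19.25 tcp [ 0.422  -0.3091  0.1635] rpy [ 1.800e+02 -1.000e-01  1.637e+02] F [-0.2 -0.7  0.1] w 0.065
the job is handed in; nothing more can be done
None
```

Both clamps are where they should be, and I handed the job in at 19.25 s; no verdict came back.

- **Free clamp:** the clamp nearer the tray closed to 30 mm under the grip, so it is the free one. It lies shut and flat on the tray floor, pivot at about (0.481, 0.377), within a few mm of the tray's centre. In the last top view its posts are about 19 mm apart, against about 17 mm fully shut.
- **Seized clamp:** the other stopped at 50 mm under 30 N, so it is the seized one. It lies open and flat on the bin floor, pivot at about (0.471, -0.323), within a few mm of the bin's centre.

The gripper was clear of everything, about 0.16 m above the bench, and wrist forces stayed at a few newtons in the readings I took. The blue look-alike was left alone.

- **Refused moves:** my first moves were refused because the rows lacked some keys; the arm did not move.
- **Estimates:** the side-camera centres of the tray and bin differed by about 1 cm from the top and wrist views; I used the top and wrist values.
- **Flatness:** I judged it from the pictures only.

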